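Pin the hinged flow-cell clamp and keep it pressed shut

ROBOT

A 6-joint arm with a two-finger parallel gripper is mounted at the origin on a cart in front of the work surface, level with it; the furniture and walls round the work are solid. World frame = base frame: x ahead of the robot, y to its left, z up, the work surface at z = 0. Lengths are in m, angles in rad, forces in N, time in s.
With the tool pointing down it reaches from about 0.35 to 0.875 m from the base axis. Payload 15.5 kg.
Tool frame: the origin (TCP) lies between the finger pads; the fingertips stand 11 mm ahead of it and the grasp point (between the pads) lies 8 mm behind it (tip_reach is the z of the fingertips in the tool frame, in m); z points along the fingers, y is the direction in which the jaws open and shut (so a half turn about z gives the same grasp; the last joint's range is limited). The gripper opens to 85 mm and grips with 20 to 120 N. Pads are 22 mm wide; open, the fingers measure 114 mm over their backs; the gripper's body (76 mm by 85 mm) begins 54 mm behind the grasp point. The pads swing forward as they close: fully open they stand 13 mm farther back than shut.
Start: joints at [-1.379, 0.494, 1.345, -0, 1.302, -0.096], TCP at [0.177, -0.599, 0.242] pointing down, gripper open.
Joint ranges: [-2.91, 2.91], [-0.82, 2.16], [0.22, 2.67], [-1.22, 4.37], [0.12, 2.79], [-3.08, 3.08]. Speed limits (rad/s): [1.89, 1.89, 2.57, 3.01, 3.01, 3.01].

INTERFACE

Orientations are given as a rotation vector (axis times angle).
In Python, from bench import * gives the robot as it stands.
- The arm moves only by the tool servo_tool, never from a script. Its argument "moves" is a list of rows, each an object of numbers: "dx", "dy", "dz": the shift along the tool's x, y, z in m; "turn": the turn about the tool's z in degrees; "claw": the opening, from 0 (shut) to 1 (fully open). In form: [{"dx": .., "dy": .., "dz": .., "turn": .., "claw": ..}, ...]. A call has 1 to 12 rows; each row is the pose to reach, as a shift and turn from the pose commanded when the call began, along the tool's axes at that moment; what a row does not reach only later rows make up. A row lasts 1/12 s, in which the tool goes at most 41.7 mm and 7.16 degrees, less where a joint would pass 70% of its speed; a pose out of reach is approached as far as the arm can. A call with a gripper value outside its range is refused whole. The fingers move at their own pace and stop on an object; "squeeze" is the grip in N (left out, the last holds). Time passes only in rows, so rows that repeat a pose let the fingers close. It gives the time, the measured TCP pose, the force and the opening at its end, in the units of the state.
- state(): the state, without advancing time (a new reading comes with each control period).
- camera(name): name is "scene" or "top"; returns a dict with "frame" (480x640x3 uint8, red, green, blue), "fov_y" (degrees; the focal length in pixels is half the picture's height over the tangent of half this angle, whatever the lens; pixels are square), "cx", "cy" (the principal point, pixels), "distortion" ([k1, k2, p1, p2, k3] as OpenCV has them; the pictures are not rectified), "pose" (4x4, takes a point from camera to world coordinates). Camera axes: x right, y down, z forward; pixel columns grow to the right and rows downward; lengths in m; the calibration is good to about 2 mm. A picture is of the moment at which its call begins. There is no depth.
- finish_job(): hands the job in, once; it reports no verdict.
The state is a dict: "t": time; "joint_pos": joint angles; "joint_vel": joint speeds; "tau": joint torques, N m; "ee_pos": TCP position; "tool_rot": TCP orientation; "ft_force": force on the tool from outside, world axes, zero at the start; "wrist_torque": the same for the moment, N m; "finger_gap": opening from 0.0 (shut) to 1.0 (fully open).
Only numpy, scipy, OpenCV 4.12 (cv2) and the standard library are available. Lean on these libraries where they do the work, as an engineer would, in place of code of your own. Each camera call takes 0.05 s, during which the arm holds its last target.

TASK

Close the flow-cell clamp over its glass cell: swing the open upper jaw over and, with the pin still in its block, press the jaw by its yellow pad right down to its stop once, then let it spring back a crack. Now take the red-gripped locking pin out of the grey block, push it down through both holes until its collar presses the jaw fully shut, and finish while still holding the pin by its grip and pressing it down, touching the jaw with the pin only. Leave the other things on the bench where they stand.

Things in the scene. Friction and masses are not known exactly. Their poses are not given: they have to be found in the camera images.
- clamp: Hinged flow-cell clamp, fixed to the bench: aluminium base plate 190 x 130 x 8 mm carrying a dark steel lower jaw (top face 38 mm above the bench) with a glass cell on it. Origin: centre of the base plate's underside, on the bench; x points from the free end of the jaws to the hinge (away from the robot at yaw 0), z up.
- jaw (a joint): Upper jaw's angle in rad: 0 = fully shut on its stop (plate level, underside 40 mm, top 52 mm above the bench), growing as it opens up and back over the hinge; 1.57 = upright. Starts 1.0 to 1.5; hinge friction (0.2 N m) holds it wherever it is left. Over the last 0.067 rad spring plungers push it up: 8 N on the pad or 10 N at the hole shuts it; let go, it lifts to about 0.04.
- hinge (a point): Point on the hinge axis, half-way along it, 40 mm above the bench, in the plane of the plate's underside. Fixed. Its y axis is the hinge axis; its x axis is the clamp's.
- jaw_pad (a point): Centre of the yellow press pad (24 x 60 mm) on the upper jaw's outer (top) face, 127 mm from the hinge line; moves with the jaw. The upper jaw is an aluminium plate 12 mm thick, 90 mm wide, reaching 140 mm from the hinge line, with a window and a pin hole. The point's z axis is the outward normal of that face.
- jaw_hole (a point): Centre of the mouth of the pin hole (15.5 mm wide, through the 12 mm plate, 2 mm chamfer) on the upper jaw's outer face, 100 mm from the hinge line, on the middle line; moves with the jaw.
- clamp_hole (a point): Centre of the mouth of the pin hole (14 mm wide, 30 mm deep, 2 mm chamfer) in the lower jaw's top face, 38 mm above the bench. It lines up with the upper hole when the jaw is shut.
- clamp_seat (a point): Point on the axis of the lower hole, 52 mm above the bench: where the centre of the pin collar's underside is when the pin is fully home and the jaw fully shut.
- pin_block: Grey parking block 60 x 60 x 45 mm on a black 80 x 80 mm foot, fixed to the bench; the pin stands upright in the 14 mm hole at its centre, 40 mm deep. Origin: centre of its underside; z up.
- pin: Locking pin, about 90 g: steel shaft 12 mm thick and 38 mm long with a tapered tip, then a steel collar 30 mm wide and 6 mm thick, then a red round grip 20 mm thick and 44 mm tall (88 mm in all). Origin: centre of the tip's end face; z runs up the pin to the grip. Starts in the block with its collar resting on the block's top.
- pin_grip (a point): Middle of the pin's red round grip, 66 mm above its tip, 28 mm above the underside of the collar and 22 mm below the grip's top end.
- pin_collar (a point): Centre of the underside of the pin's collar, 38 mm above the tip.
- pin_tip (a point): Centre of the end of the pin's tip.
- weight_200g: Brass-coloured calibration weight, 29 mm wide, 50 mm tall; bystander. Origin: centre of its underside.
- weight_100g: Light grey calibration weight, 23 mm wide, 44 mm tall; bystander. Origin: centre of its underside.
- beaker_100: Small clear beaker, 55 mm wide, 68 mm tall; bystander. Origin: centre of its underside.
- petri: Closed dish with reddish filling, 92 mm wide, 16 mm tall; bystander. Origin: centre of its underside.
- tape_roll: Yellow roll of tape lying flat, 73 mm wide, 19 mm tall; bystander. Origin: centre of its underside.
- marker: Black and white marker lying down, 135 mm long along its y, 16 mm thick; bystander. Origin: centre of its underside.

How it is judged:
By the outcome, as a careful person would: the job done as asked, in the order asked, and still so for the second after the job is handed in, while the arm keeps its last pose, push and grip.
It also fails if it takes over 58 s, if anything falls off the work surface, if the arm or the gripper's body presses on something with over 40 N, if the wrist force passes 120 N, or if a joint passes its speed limit or range.

## Working session

There is one attempt and no reset: what is moved stays moved. The work goes in short steps, Python scripts to look and compute and a tool call to move; the robot and the scene stay as the last step left them, time stands still between calls to the robot, and variables do not carry over. Pictures are saved under pics/ and viewed, and the job is handed in when it is done.

Besides the shell and the picture viewer there is one more tool, called by a JSON object that holds its "method" and its "body". servo_tool: Moves the arm, as the interface text tells. Its arguments: {"type":"object","properties":{"moves":{"type":"array","items":{"type":"object","properties":{"dx":{"type":"number"},"dy":{"type":"number"},"dz":{"type":"number"},"turn":{"type":"number"},"claw":{"type":"number"}}}},"squeeze":{"type":"number"}},"required":["moves"]}

```bash
mkdir -p pics; ls
cat > h.py <<'E'
from bench import *
import numpy as np, cv2
def grab(n,f):
    c=camera(n); cv2.imwrite('pics/'+f+'.png',c['frame'][:,:,::-1]); np.save('pics/'+f+'.npy',c,allow_pickle=True); return c
def load(f): return np.load('pics/'+f+'.npy',allow_pickle=True).item()
def K(c):
    f=240/np.tan(np.radians(c['fov_y'])/2); return np.array([[f,0,c['cx']],[0,f,c['cy']],[0,0,1.]])
def ray(c,uv):
    p=cv2.undistortPoints(np.array([[uv]],float),K(c),np.array(c['distortion'],float))[0,0]
    P=np.array(c['pose']); return P[:3,3],P[:3,:3]@np.array([p[0],p[1],1.])
def onz(c,uv,z):
    o,d=ray(c,uv); return o+d*(z-o[2])/d[2]
def proj(c,X):
    P=np.linalg.inv(np.array(c['pose'])); X=np.atleast_2d(X).astype(float)
    return cv2.projectPoints(X,cv2.Rodrigues(P[:3,:3])[0],P[:3,3],K(c),np.array(c['distortion'],float))[0][:,0]
def tri(c1,u1,c2,u2):
    o1,d1=ray(c1,u1);o2,d2=ray(c2,u2)
    s=np.linalg.lstsq(np.c_[d1,-d2],o2-o1,rcond=None)[0]
    a=o1+d1*s[0];b=o2+d2*s[1]; return (a+b)/2,np.linalg.norm(a-b)
E
python3 - <<'E'
from h import *
for n in('scene','top'):
    c=grab(n,n+'0'); print(n,c['fov_y'],c['cx'],c['cy'],c['distortion'],np.round(c['pose'],3))
print(state())
E
```

```text
pics
scene 45.80424921304457 323.6294589477176 242.1621904293728 [-0.16959766  0.          0.          0.          0.        ] [[ 0.788 -0.367  0.495 -0.044]
 [-0.616 -0.466  0.636 -0.889]
 [-0.003 -0.805 -0.593  0.818]
 [ 0.     0.     0.     1.   ]]
top 44.79889368155533 318.9221847428219 245.05363308372716 [-0.15221478  0.          0.          0.          0.        ] [[ 1.000e-03 -9.970e-01  7.800e-02  4.720e-01]
 [-1.000e+00 -1.000e-03 -4.000e-03 -1.110e-01]
 [ 4.000e-03 -7.800e-02 -9.970e-01  1.394e+00]
 [ 0.000e+00  0.000e+00  0.000e+00  1.000e+00]]
{'t': 0.1, 'joint_pos': array([-1.37848595e+00,  4.94134485e-01,  1.34605767e+00, -2.92874510e-05,
        1.30247145e+00, -9.54929506e-02]), 'joint_vel': array([ 0.00110819, -0.00252293, -0.00044102,  0.00066119, -0.00141774,
       -0.00052278]), 'tau': array([ 2.91078286e-03, -8.83585167e+01, -3.84561574e+01, -6.35078072e-05,
        5.22062430e-03, -4.29065790e-05]), 'ee_pos': array([ 0.17734539, -0.59900024,  0.2417554 ]), 'tool_rot': array([-3.10806214e+00, -4.50380648e-01,  1.25661219e-04]), 'ft_force': array([-0.07144032,  0.66467009, -0.33948483]), 'wrist_torque': array([-0.04402171, -0.02185279, -0.01945801]), 'finger_gap': 1.0024088178983046}
```

View pics/scene0.png

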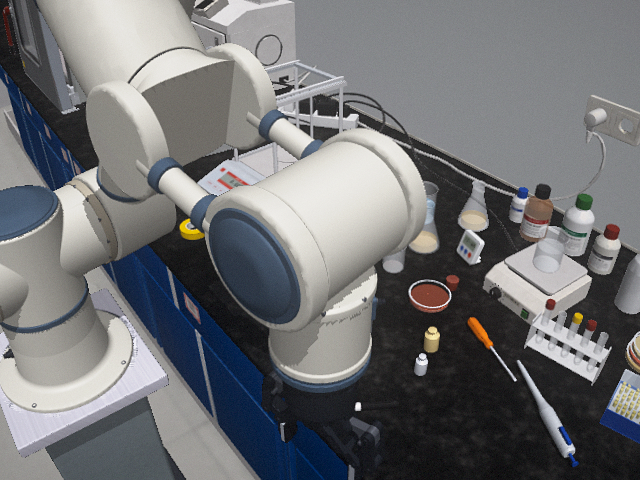

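View pics/top0.png

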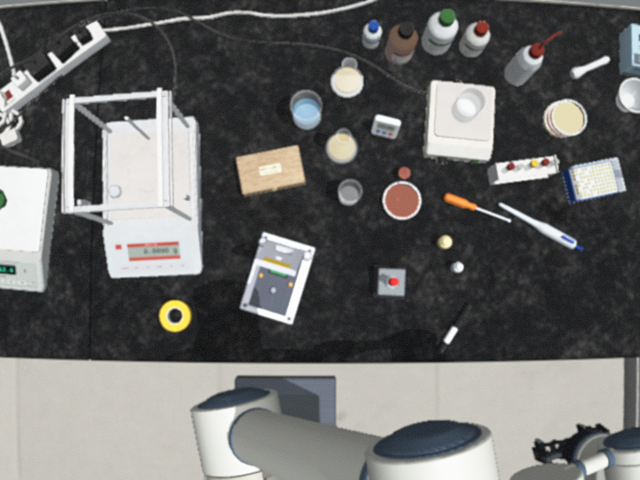

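The top view shows the clamp at about (277,278) with its hinge up-image, and the pin block at (391,282) with the red pin at (394,282). The arm hides both in the scene view. Next I enlarge the top view.

Run:
```python
from h import *
c=load('top0'); f=c['frame'][:,:,::-1]
cv2.imwrite('pics/z1.png',cv2.resize(f[225:335,230:330],None,fx=5.4,fy=5.4,interpolation=cv2.INTER_CUBIC))
cv2.imwrite('pics/z2.png',cv2.resize(f[255:310,365:420],None,fx=10,fy=10,interpolation=cv2.INTER_CUBIC))
for n,uv in dict(clamp=(277,278),pin=(394,282)).items(): print(n,onz(c,uv,0.04))
h=cv2.cvtColor(f.copy(),cv2.COLOR_BGR2HSV)
for n,m in dict(red=cv2.inRange(h,(0,170,120),(8,255,255)),yel=cv2.inRange(h,(18,90,120),(35,255,255))).items():
    k,l,s,ce=cv2.connectedComponentsWithStats(m)
    for i in range(1,k):
        if s[i,4]>15: print(n,s[i],ce[i])
```

```text
clamp [ 0.50115585 -0.01930953  0.04      ]
pin [ 0.49204445 -0.29171851  0.04      ]
red [477  24  10   9  35] [481.48571429  28.11428571]
red [390 279   8   6  39] [393.28205128 281.30769231]
yel [531 160   7   7  40] [533.95  163.175]
yel [263 257  27  11  95] [276.25263158 262.05263158]
yel [159 300  32  32 596] [174.7533557  315.51006711]
```

View pics/z1.png

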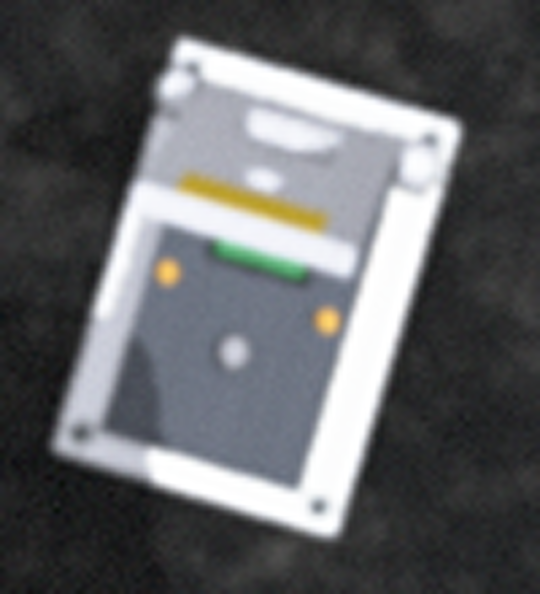

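View pics/z2.png

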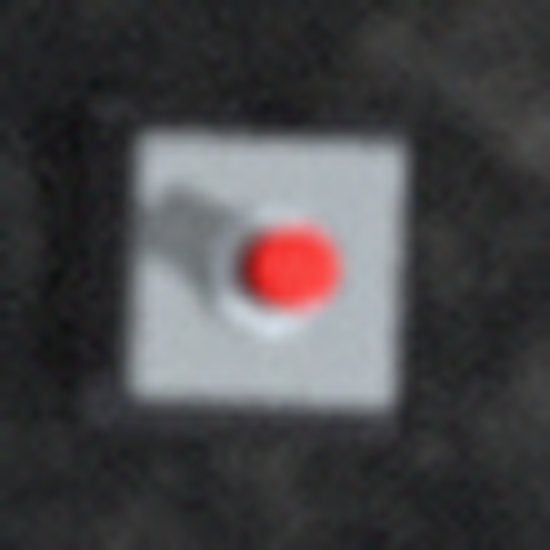

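```bash
cat > m1.py <<'E'
from h import *
c=load('top0')
def z1(p): return (230+(p[0]+.5)/5.4-.5,225+(p[1]+.5)/5.4-.5)
def z2(p): return (365+(p[0]+.5)/10-.5,255+(p[1]+.5)/10-.5)
C=[onz(c,z1(p),.008) for p in [(178,36),(461,124),(338,538),(52,446)]]
C=np.array(C)
e=[np.linalg.norm(C[i]-C[(i+1)%4]) for i in range(4)]
ctr=C.mean(0); xa=(C[0]+C[1]-C[2]-C[3]); yaw=np.arctan2(xa[1],xa[0])
ya=(C[0]+C[3]-C[1]-C[2]); yaw2=np.arctan2(ya[1],ya[0])-np.pi/2
print('clamp',ctr,e,np.degrees([yaw,yaw2]))
hole=onz(c,z1((233,352)),.038); print('hole',hole)
X=np.array([np.cos(yaw),np.sin(yaw),0]);Y=np.array([-X[1],X[0],0])
print('hole in clamp',(hole-ctr)@X,(hole-ctr)@Y)
B=np.array([onz(c,z2(p),.045) for p in [(137,130),(408,133),(397,408),(130,402)]])
print('block',B.mean(0),[np.linalg.norm(B[i]-B[(i+1)%4]) for i in range(4)])
print('pin top',onz(c,z2((294,265)),.045+.006+.044))
print(np.degrees(np.arctan2(*(B[0]+B[1]-B[2]-B[3])[[1,0]])))
# jaw tip edges
for n,p in dict(endTopL=(135,180),endTopR=(357,245),endBotL=(130,205),endBotR=(350,277),padUL=(182,175),padUR=(328,215)).items():
    o,d=ray(c,z1(p)); print(n,[np.round(((o+d*(z-o[2])/d[2]-ctr)@X,(o+d*(z-o[2])/d[2]-ctr)@Y),4) for z in(.04,.14,.17,.18)])
E
python3 m1.py; python3 -c "
import cv2,numpy as np
for r in [[-3.10806214e+00, -4.50380648e-01,1.25661219e-04]]: print(cv2.Rodrigues(np.array(r))[0].round(3))"
```

```text
clamp [ 0.50317912 -0.01756882  0.008     ] [np.float64(0.13150271448949136), np.float64(0.1900284299506058), np.float64(0.13233261791913142), np.float64(0.18936652310060062)] [-16.53879204 -17.36873366]
hole [ 0.47378431 -0.00939847  0.038     ]
hole in clamp -0.03050446969253681 -0.0005353394528889622
block [ 0.49345875 -0.28493691  0.045     ] [np.float64(0.06333640017276422), np.float64(0.063929638262212), np.float64(0.06222972671690101), np.float64(0.06307343412820782)]
pin top [ 0.49336098 -0.28429244  0.095     ]
-2.250860486369994
endTopL [array([0.0283, 0.0615]), array([0.026 , 0.0497]), array([0.0253, 0.0461]), array([0.025 , 0.0449])]
endTopR [array([ 0.0289, -0.0385]), array([ 0.0266, -0.043 ]), array([ 0.0259, -0.0443]), array([ 0.0256, -0.0448])]
endBotL [array([0.0173, 0.0604]), array([0.0158, 0.0486]), array([0.0154, 0.0451]), array([0.0152, 0.0439])]
endBotR [array([ 0.0149, -0.0396]), array([ 0.0135, -0.044 ]), array([ 0.0132, -0.0453]), array([ 0.013 , -0.0457])]
padUL [array([0.0362, 0.0426]), array([0.0333, 0.0322]), array([0.0324, 0.0291]), array([0.0321, 0.028 ])]
padUR [array([ 0.0377, -0.0228]), array([ 0.0347, -0.0284]), array([ 0.0338, -0.0301]), array([ 0.0335, -0.0307])]
[[ 0.959  0.284 -0.   ]
 [ 0.284 -0.959  0.001]
 [ 0.    -0.001 -1.   ]]
```

The pin's top and the block centre agree: both are at about (0.4934, -0.2845). The base plate measures 190 x 132 mm with yaw about -17°, the hole is at (0.474, -0.009), and the jaw is open about 1.16 rad with its tip at z ≈ 0.17. I'll close the claw and move behind the jaw.

```bash
cat >> h.py <<'E'
YAW=np.radians(-17.0); H=np.array([.4738,-.0094]) # hole
X2=np.array([np.cos(YAW),np.sin(YAW)]);Y2=np.array([-X2[1],X2[0]])
def cl(s,y=0): return H+X2*(.1-s)+Y2*y   # s = distance from hinge line toward free end
def to(xyz,s=None):
    s=s or state(); R=cv2.Rodrigues(np.array(s['tool_rot']))[0]
    return np.round(R.T@(np.array(xyz)-s['ee_pos']),4)
def turnto(yawdeg):
    R=cv2.Rodrigues(np.array(state()['tool_rot']))[0]
    return np.round(-(yawdeg-np.degrees(np.arctan2(R[1,0],R[0,0]))),2)
E
python3 - <<'E'
from h import *
p=cl(-.01); print(p,to([*p,.26]),turnto(-17))
E
```

```text
[ 0.57899352 -0.04156089] [ 0.5434 -0.4205 -0.0178] 33.49
```

{"method": "servo_tool", "body": {"moves": [{"dx":0.03,"dy":-0.02,"dz":-0.018,"turn":7,"claw":0},{"dx":0.06,"dy":-0.045,"dz":-0.018,"turn":14,"claw":0},{"dx":0.09,"dy":-0.07,"dz":-0.018,"turn":21,"claw":0},{"dx":0.12,"dy":-0.093,"dz":-0.018,"turn":28,"claw":0},{"dx":0.15,"dy":-0.116,"dz":-0.018,"turn":33.5,"claw":0},{"dx":0.18,"dy":-0.139,"dz":-0.018,"turn":33.5,"claw":0},{"dx":0.21,"dy":-0.162,"dz":-0.018,"turn":33.5,"claw":0},{"dx":0.24,"dy":-0.186,"dz":-0.018,"turn":33.5,"claw":0},{"dx":0.27,"dy":-0.209,"dz":-0.018,"turn":33.5,"claw":0},{"dx":0.3,"dy":-0.232,"dz":-0.018,"turn":33.5,"claw":0},{"dx":0.33,"dy":-0.255,"dz":-0.018,"turn":33.5,"claw":0},{"dx":0.36,"dy":-0.279,"dz":-0.018,"turn":33.5,"claw":0}]}}

```text
t: 1.1
ee_pos: [0.4441, -0.2279, 0.2602]
tool_rot: [-3.107, 0.465, 0.0]
ft_force: [0.5, -0.5, -0.2]
finger_gap: 0.002
```

Run:
```python
from h import *
print(state()['joint_pos'].round(2)); p=cl(-.01); print(p,to([*p,.26]),turnto(-17)); grab('scene','scene1')
```

```text
[-0.59  0.3   1.62 -0.    1.22  1.27]
[ 0.57899352 -0.04156089] [ 7.440e-02 -2.177e-01  2.000e-04] -0.02
```

View pics/scene1.png

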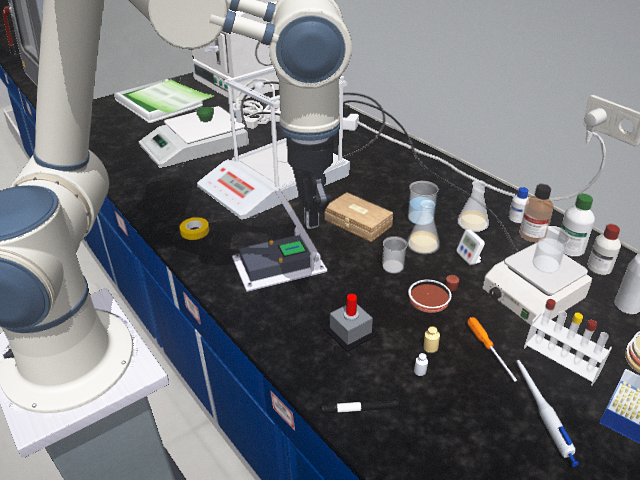

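The scene view now shows the block with the red pin at (351,305) and the clamp at (280,262), with the jaw still open. The gripper is clear of everything. I cross-check the pin and hole with both views, then carry on.

Run:
```python
from h import *
c=load('scene1'); f=c['frame'][:,:,::-1]; t=load('top0')
cv2.imwrite('pics/z3.png',np.hstack([cv2.resize(f[220:300,225:335],None,fx=4.5,fy=4.5,interpolation=cv2.INTER_CUBIC)[:360],cv2.resize(f[285:345,325:377],None,fx=6,fy=6,interpolation=cv2.INTER_CUBIC)]))
print('overlay pin', proj(c,[[.4934,-.2845,.095],[.4934,-.2845,.051],[.4934,-.2845,.045]]), 'hole',proj(c,[[.4738,-.0094,.038]]))
h=cv2.cvtColor(f.copy(),cv2.COLOR_BGR2HSV); m=cv2.inRange(h,(0,170,100),(8,255,255))
k,l,s,ce=cv2.connectedComponentsWithStats(m)
for i in range(1,k):
    if s[i,4]>30: print(s[i],ce[i])
for q in [(200,130),(200,270)]: print(onz(t,q,.1))
```

```text
overlay pin [[351.58703311 296.39089146]
 [350.95341933 313.21158077]
 [350.86880829 315.43950426]] hole [[265.30285799 254.61941481]]
[346 293  11  23 180] [351.29444444 303.98888889]
[0.83754206 0.15642865 0.1       ]
[0.51711421 0.14930857 0.1       ]
```

View pics/z3.png

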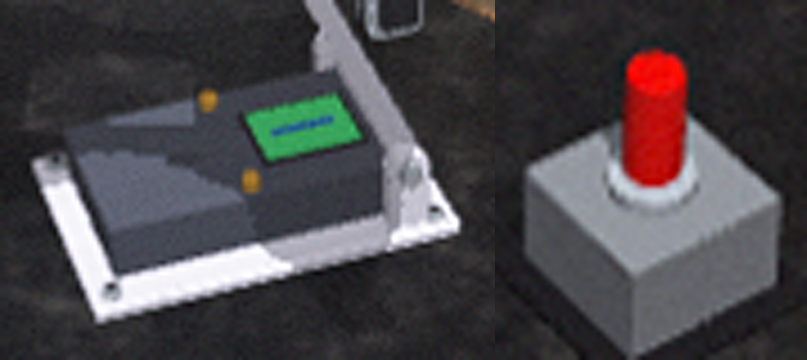

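{"method": "servo_tool", "body": {"moves": [{"dx":0.013,"dy":-0.038,"dz":0},{"dx":0.026,"dy":-0.076,"dz":0},{"dx":0.039,"dy":-0.114,"dz":0},{"dx":0.052,"dy":-0.152,"dz":0},{"dx":0.065,"dy":-0.19,"dz":0},{"dx":0.074,"dy":-0.218,"dz":0},{"dx":0.074,"dy":-0.218,"dz":0.03},{"dx":0.074,"dy":-0.218,"dz":0.06},{"dx":0.074,"dy":-0.218,"dz":0.09},{"dx":0.074,"dy":-0.218,"dz":0.09}]}}

```text
invalid input at $.moves[0]: expected keys dx, dy, dz, turn, claw
```

Run:
```python
from h import *
s=state();print(s['ee_pos'].round(4),s['ft_force'].round(2),turnto(-17))
d=s['ee_pos'][:2]-cl(0); print('s_h',-d@X2,'y',d@Y2)
c=grab('scene','scene2')
f=c['frame'][:,:,::-1];cv2.imwrite('pics/z4.png',cv2.resize(f[130:300,210:370],None,fx=3.5,fy=3.5,interpolation=cv2.INTER_CUBIC))
# path of TCP (front bottom edge on face), tool axes == clamp axes
last=s['ee_pos'][2]; sh0=-d@X2
for a in np.linspace(1.163,0.05,14):
    q=.127+.006*(1.163-a)/1.1
    sh=q*np.cos(a)-.012*np.sin(a)-.011; z=.04+q*np.sin(a)+.012*np.cos(a)+.011
    print(round(a,2),'dx',round(sh0-sh,4),'dz',round(last-z,4))
```

```text
[ 0.447  -0.223   0.2602] [1.53 6.17 0.14] 0.12
s_h 0.06320200656665635 y -0.21211549701276838
1.16 dx 0.0349 dz 0.0879
1.08 dx 0.0244 dz 0.0913
0.99 dx 0.0142 dz 0.0956
0.91 dx 0.0045 dz 0.1007
0.82 dx -0.0049 dz 0.1067
0.73 dx -0.0137 dz 0.1136
0.65 dx -0.0219 dz 0.1212
0.56 dx -0.0295 dz 0.1295
0.48 dx -0.0364 dz 0.1384
0.39 dx -0.0424 dz 0.1479
0.31 dx -0.0477 dz 0.158
0.22 dx -0.0521 dz 0.1685
0.14 dx -0.0556 dz 0.1794
0.05 dx -0.0581 dz 0.1906
```

View pics/z4.png

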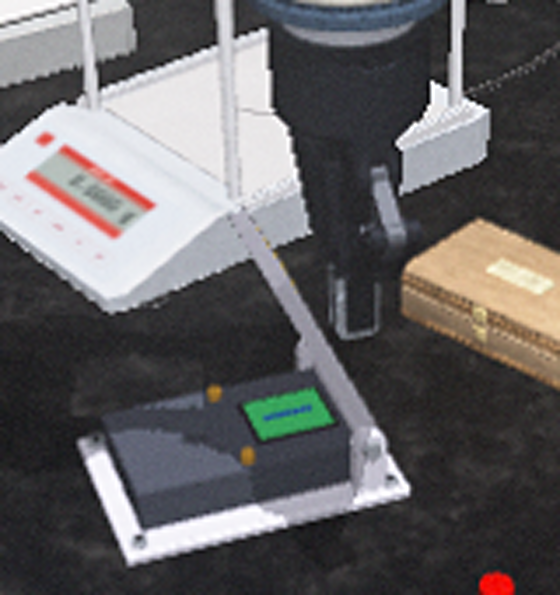

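{"method": "servo_tool", "body": {"moves": [{"dx":0.013,"dy":-0.038,"dz":0,"turn":0,"claw":0},{"dx":0.026,"dy":-0.076,"dz":0,"turn":0,"claw":0},{"dx":0.039,"dy":-0.114,"dz":0,"turn":0,"claw":0},{"dx":0.052,"dy":-0.152,"dz":0,"turn":0,"claw":0},{"dx":0.065,"dy":-0.19,"dz":0,"turn":0,"claw":0},{"dx":0.075,"dy":-0.219,"dz":0,"turn":0,"claw":0},{"dx":0.075,"dy":-0.219,"dz":0.03,"turn":0,"claw":0},{"dx":0.075,"dy":-0.219,"dz":0.06,"turn":0,"claw":0},{"dx":0.075,"dy":-0.219,"dz":0.09,"turn":0,"claw":0},{"dx":0.075,"dy":-0.219,"dz":0.09,"turn":0,"claw":0}]}}

```text
t: 2.03
ee_pos: [0.5763, -0.0418, 0.1652]
tool_rot: [-3.107, 0.464, 0.013]
ft_force: [-2.1, 0.4, -0.6]
finger_gap: -0.004
```

Run:
```python
from h import *
c=grab('scene','scene3')
s=state();print(s['ee_pos'].round(4),s['ft_force'].round(2),turnto(-17))
d=s['ee_pos'][:2]-cl(0); print('s_h',-d@X2,'y',d@Y2)
f=c['frame'][:,:,::-1];cv2.imwrite('pics/z5.png',cv2.resize(f[130:300,210:370],None,fx=3.5,fy=3.5,interpolation=cv2.INTER_CUBIC))
last=s['ee_pos'][2]; sh0=-d@X2
for a in np.linspace(1.163,0.1,14):
    q=.127+.007*(1.163-a)/1.1
    sh=q*np.cos(a)-.012*np.sin(a)-.011; z=.04+q*np.sin(a)+.012*np.cos(a)+.011
    print(round(a,2),'dx',round(sh0-sh,4),'dz',round(last-z,4))
```

```text
[ 0.5774 -0.0421  0.1681] [ 0.93 -0.3   0.66] -0.02
s_h -0.008655319905670728 y -0.000983994962176073
1.16 dx -0.037 dz -0.0043
1.08 dx -0.047 dz -0.0011
1.0 dx -0.0568 dz 0.0029
0.92 dx -0.0662 dz 0.0077
0.84 dx -0.0753 dz 0.0133
0.75 dx -0.0839 dz 0.0196
0.67 dx -0.092 dz 0.0266
0.59 dx -0.0995 dz 0.0344
0.51 dx -0.1064 dz 0.0427
0.43 dx -0.1125 dz 0.0516
0.35 dx -0.118 dz 0.061
0.26 dx -0.1227 dz 0.0709
0.18 dx -0.1265 dz 0.0812
0.1 dx -0.1296 dz 0.0918
```

View pics/z5.png

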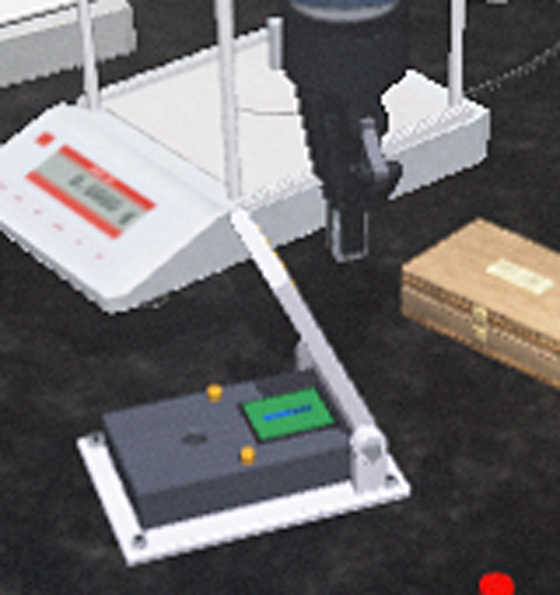

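The scene view shows the fingers behind the jaw at (345,250) in the crop. The lower hole is at (265.3,255.1) against a predicted (265.3,254.6), so the hole position holds. Now I sweep the jaw over along the arc.

{"method": "servo_tool", "body": {"moves": [{"dx":-0.02,"dy":0,"dz":-0.003,"turn":0,"claw":0},{"dx":-0.037,"dy":0,"dz":-0.003,"turn":0,"claw":0},{"dx":-0.047,"dy":0,"dz":0.0,"turn":0,"claw":0},{"dx":-0.057,"dy":0,"dz":0.004,"turn":0,"claw":0},{"dx":-0.066,"dy":0,"dz":0.009,"turn":0,"claw":0},{"dx":-0.075,"dy":0,"dz":0.014,"turn":0,"claw":0},{"dx":-0.084,"dy":0,"dz":0.021,"turn":0,"claw":0},{"dx":-0.092,"dy":0,"dz":0.028,"turn":0,"claw":0},{"dx":-0.0995,"dy":0,"dz":0.036,"turn":0,"claw":0},{"dx":-0.1065,"dy":0,"dz":0.044,"turn":0,"claw":0},{"dx":-0.1125,"dy":0,"dz":0.053,"turn":0,"claw":0},{"dx":-0.1125,"dy":0,"dz":0.053,"turn":0,"claw":0}]}}

```text
t: 3.08
ee_pos: [0.4711, -0.0093, 0.1179]
tool_rot: [-3.107, 0.465, 0.0]
ft_force: [-0.0, 0.0, -0.1]
finger_gap: 0.003
```

Run:
```python
from h import *
c=grab('scene','scene4')
s=state();print(s['ee_pos'].round(4),s['ft_force'].round(2),turnto(-17))
d=s['ee_pos'][:2]-cl(0); print('s_h',-d@X2,'y',d@Y2)
f=c['frame'][:,:,::-1];cv2.imwrite('pics/z6.png',cv2.resize(f[130:300,210:370],None,fx=3.5,fy=3.5,interpolation=cv2.INTER_CUBIC))
```

```text
[ 0.472  -0.0095  0.1184] [ 0.32 -0.74  0.02] -0.03
s_h 0.10172799573067824 y -0.0006268638306817239
```

View pics/z6.png

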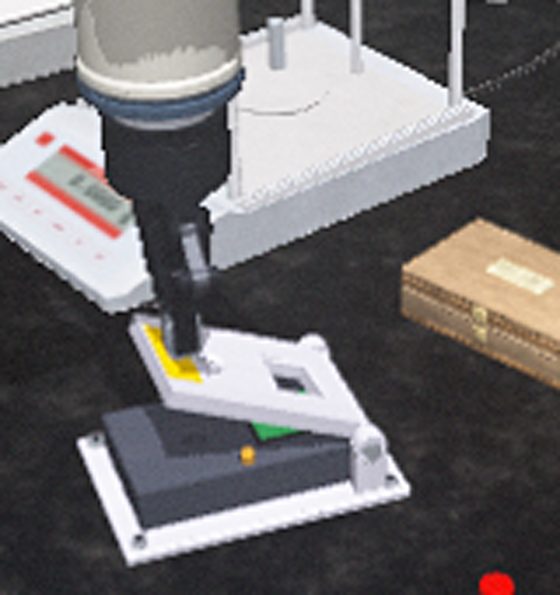

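The jaw is about 0.43 rad open, with the fingertips at (185,350) in the crop on the yellow pad and near-zero force. I carry on to about 0.08 rad, sliding forward onto the pad.

{"method": "servo_tool", "body": {"moves": [{"dx":-0.0063,"dy":0,"dz":0.009,"turn":0,"claw":0},{"dx":-0.0118,"dy":0,"dz":0.02,"turn":0,"claw":0},{"dx":-0.017,"dy":0,"dz":0.03,"turn":0,"claw":0},{"dx":-0.0205,"dy":0,"dz":0.039,"turn":0,"claw":0},{"dx":-0.022,"dy":0,"dz":0.044,"turn":0,"claw":0},{"dx":-0.023,"dy":0,"dz":0.046,"turn":0,"claw":0},{"dx":-0.023,"dy":0,"dz":0.046,"turn":0,"claw":0},{"dx":-0.023,"dy":0,"dz":0.046,"turn":0,"claw":0}]}}

```text
t: 3.8
ee_pos: [0.4503, -0.0027, 0.0719]
tool_rot: [-3.107, 0.465, -0.002]
ft_force: [0.2, -0.4, -0.0]
finger_gap: 0.002
```

Run:
```python
from h import *
c=grab('scene','scene5')
s=state();print(s['ee_pos'].round(4),s['ft_force'].round(2),turnto(-17))
d=s['ee_pos'][:2]-cl(0); print('s_h',-d@X2,'y',d@Y2)
f=c['frame'][:,:,::-1];cv2.imwrite('pics/z7.png',cv2.resize(f[130:300,210:370],None,fx=3.5,fy=3.5,interpolation=cv2.INTER_CUBIC))
```

```text
[ 0.4503 -0.0026  0.0719] [-0.25  0.12  0.26] -0.01
s_h 0.12443151047198558 y -0.0004036732745937639
```

View pics/z7.png

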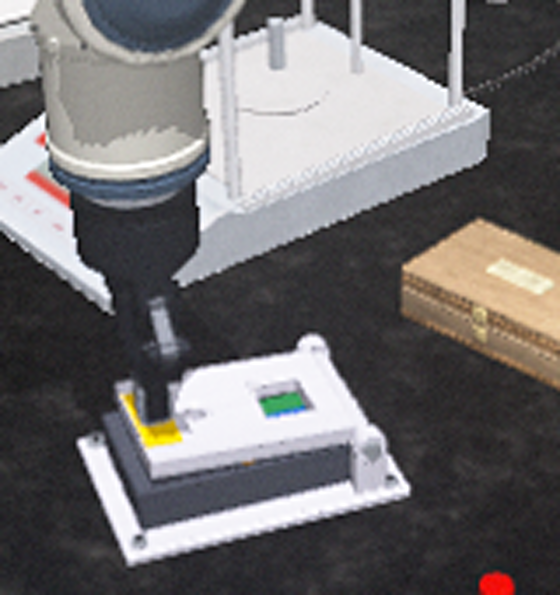

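The fingertips sit on the yellow pad at (155,420) in the crop and the jaw is nearly down. Now I press.

{"method": "servo_tool", "body": {"moves": [{"dx":-0.0005,"dy":0,"dz":0.003,"turn":0,"claw":0},{"dx":-0.001,"dy":0,"dz":0.005,"turn":0,"claw":0},{"dx":-0.001,"dy":0,"dz":0.006,"turn":0,"claw":0},{"dx":-0.001,"dy":0,"dz":0.007,"turn":0,"claw":0},{"dx":-0.001,"dy":0,"dz":0.007,"turn":0,"claw":0}]}}

```text
t: 4.27
ee_pos: [0.449, -0.0022, 0.0642]
tool_rot: [-3.107, 0.465, -0.001]
ft_force: [1.4, -0.1, 1.8]
finger_gap: -0.001
```

{"method": "servo_tool", "body": {"moves": [{"dx":0,"dy":0,"dz":0.001,"turn":0,"claw":0},{"dx":0,"dy":0,"dz":0.002,"turn":0,"claw":0},{"dx":0,"dy":0,"dz":0.002,"turn":0,"claw":0}]}}

```text
t: 4.52
ee_pos: [0.4489, -0.0022, 0.0627]
tool_rot: [-3.107, 0.465, -0.001]
ft_force: [-0.5, -0.6, 20.2]
finger_gap: -0.0
```

{"method": "servo_tool", "body": {"moves": [{"dx":0,"dy":0,"dz":0.0005,"turn":0,"claw":0},{"dx":0,"dy":0,"dz":0.0005,"turn":0,"claw":0},{"dx":0,"dy":0,"dz":0.0005,"turn":0,"claw":0}]}}

```text
t: 4.77
ee_pos: [0.4489, -0.0022, 0.0625]
tool_rot: [-3.107, 0.464, -0.002]
ft_force: [-1.4, 0.3, 27.1]
finger_gap: 0.001
```

Run:
```python
from h import *
c=grab('scene','scene6')
s=state();print(s['ee_pos'].round(4),s['ft_force'].round(2))
f=c['frame'][:,:,::-1];cv2.imwrite('pics/z8.png',cv2.resize(f[215:300,225:345],None,fx=6,fy=6,interpolation=cv2.INTER_CUBIC))
```

```text
[ 0.4489 -0.0022  0.0625] [-1.01 -0.18 28.12]
```

View pics/z8.png

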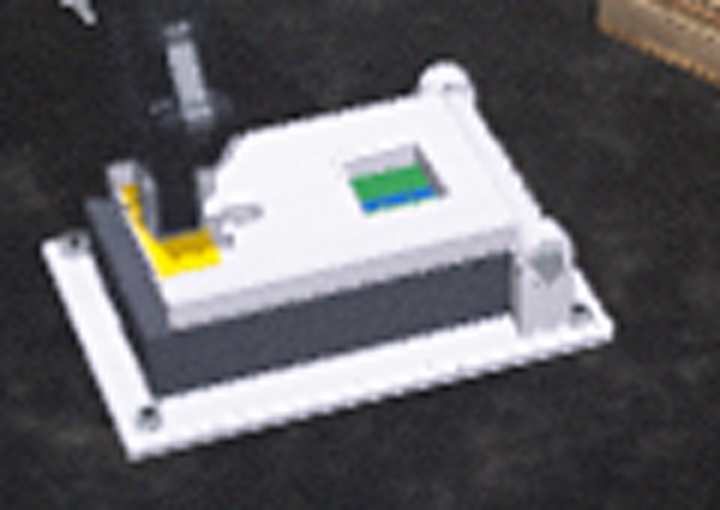

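The jaw lies flat on the stop: the force went stiff (28 N for under 1 mm) with the tips at about 52 mm. Next I lift straight up and head for the pin.

{"method": "servo_tool", "body": {"moves": [{"dx":0,"dy":0,"dz":-0.005,"turn":0,"claw":0},{"dx":0,"dy":0,"dz":-0.02,"turn":0,"claw":0},{"dx":0,"dy":0,"dz":-0.05,"turn":0,"claw":0},{"dx":0,"dy":0,"dz":-0.085,"turn":0,"claw":0},{"dx":0,"dy":0.015,"dz":-0.1,"turn":0,"claw":0.5},{"dx":0,"dy":0.04,"dz":-0.1,"turn":0,"claw":0.7},{"dx":0.02,"dy":0.08,"dz":-0.1,"turn":0,"claw":0.8},{"dx":0.04,"dy":0.12,"dz":-0.1,"turn":0,"claw":0.8},{"dx":0.06,"dy":0.15,"dz":-0.1,"turn":0,"claw":0.8},{"dx":0.08,"dy":0.18,"dz":-0.1,"turn":0,"claw":0.8},{"dx":0.09,"dy":0.21,"dz":-0.1,"turn":0,"claw":0.8},{"dx":0.09,"dy":0.21,"dz":-0.1,"turn":0,"claw":0.8}]}}

```text
t: 5.82
ee_pos: [0.4737, -0.2343, 0.1615]
tool_rot: [3.105, -0.469, 0.001]
ft_force: [-0.8, 0.3, -0.6]
finger_gap: 0.801
```

Run:
```python
from h import *
c=grab('scene','scene7');t=grab('top','top7')
s=state();print(s['ee_pos'].round(4),s['ft_force'].round(2),turnto(-17))
print(to([.4934,-.2845,.14]),to([.4934,-.2845,.069]))
f=c['frame'][:,:,::-1];g=t['frame'][:,:,::-1]
cv2.imwrite('pics/z9.png',np.hstack([cv2.resize(f[220:320,230:310],None,fx=5,fy=5,interpolation=cv2.INTER_CUBIC),cv2.resize(g[230:330,235:315],None,fx=5,fy=5,interpolation=cv2.INTER_CUBIC)]))
```

```text
[ 0.4726 -0.23    0.1612] [-0.1   0.81 -0.55] -0.13
[0.036  0.046  0.0211] [0.0361 0.046  0.0921]
```

View pics/z9.png

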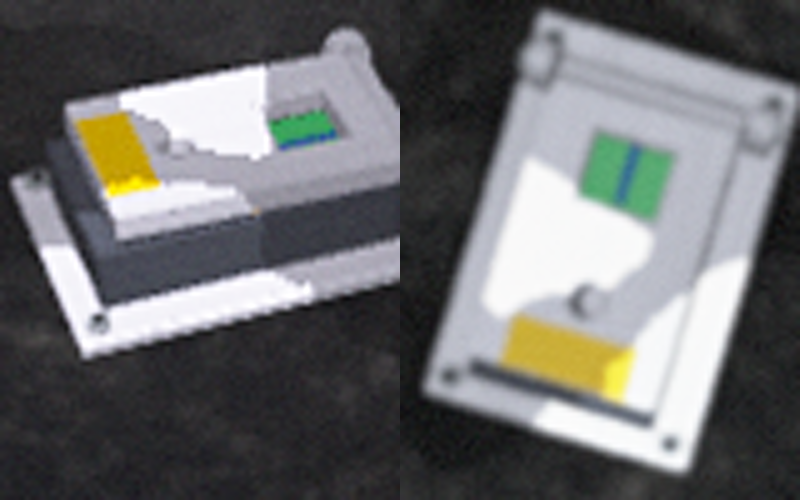

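The jaw has sprung back a crack (thin gap under it at left). The upper hole shows at about (178,148) in the scene crop and (588,300) in the top crop. I check these against the prediction and measure the yaw again.

Run:
```python
from h import *
c=load('scene7');t=load('top7')
uS=(230+178.5/5-.5,220+148.5/5-.5);uT=(235+188.5/5-.5,230+300.5/5-.5)
print('top hole',onz(t,uT,.056)[:2],'scene',onz(c,uS,.056)[:2],tri(c,uS,t,uT))
P=[]
for im in(c,t):
    h=cv2.cvtColor(im['frame'],cv2.COLOR_RGB2HSV); m=cv2.inRange(h,(18,120,90),(35,255,255)); m[:, :235]=0;m[:,330:]=0;m[:225]=0;m[335:]=0
    k,l,s,ce=cv2.connectedComponentsWithStats(m); i=1+s[1:,4].argmax(); print(s[i],ce[i])
    ys,xs=np.where(l==i); r=cv2.minAreaRect(np.c_[xs,ys].astype(np.float32)); P.append(r[0])
    q=onz(im,ce[i],.057);print('pad',q, 'rect ctr',onz(im,r[0],.057)); b=[onz(im,p,.057) for p in cv2.boxPoints(r)]
    e=max([(np.linalg.norm(b[j]-b[j-1]),np.degrees(np.arctan2(*(b[j]-b[j-1])[[1,0]]))) for j in range(4)]);print(e)
print('pred pad',cl(.1265),'hole',cl(.0995))
```

```text
top hole [ 0.47416705 -0.00950535] scene [ 0.47256253 -0.01295909] (array([ 0.4743757 , -0.00940931,  0.05303508]), np.float64(0.0004833256622727284))
[245 243  17  16 167] [253.07784431 250.30538922]
pad [ 0.44835338 -0.00081553  0.057     ] rect ctr [ 0.44838139 -0.0012798   0.057     ]
(np.float64(0.06397678433187884), np.float64(-106.41840064985318))
[256 294  25  15 229] [268.12663755 301.        ]
pad [ 4.48036554e-01 -3.69258190e-04  5.70000000e-02] rect ctr [ 4.48047165e-01 -4.26052714e-04  5.70000000e-02]
(np.float64(0.0556729048360293), np.float64(-106.44184896410161))
pred pad [ 0.44845792 -0.00165215] hole [ 0.47427815 -0.00954619]
```

{"method": "servo_tool", "body": {"moves": [{"dx":0.018,"dy":0.023,"dz":0,"turn":0,"claw":0.8},{"dx":0.035,"dy":0.044,"dz":0.01,"turn":0,"claw":0.8},{"dx":0.035,"dy":0.044,"dz":0.021,"turn":0,"claw":0.8},{"dx":0.035,"dy":0.044,"dz":0.021,"turn":0,"claw":0.8},{"dx":0.035,"dy":0.044,"dz":0.021,"turn":0,"claw":0.8}]}}

```text
t: 6.33
ee_pos: [0.493, -0.28, 0.1401]
tool_rot: [-3.106, 0.463, 0.004]
ft_force: [-0.4, 0.3, -0.0]
finger_gap: 0.802
```

Run:
```python
from h import *
c=grab('scene','scene8')
s=state();print(s['ee_pos'].round(4),s['ft_force'].round(2),turnto(-17))
print(to([.4934,-.2845,.069]))
f=c['frame'][:,:,::-1]
cv2.imwrite('pics/z10.png',cv2.resize(f[210:360,290:410],None,fx=4,fy=4,interpolation=cv2.INTER_CUBIC))
```

```text
[ 0.4933 -0.2801  0.1407] [-0.01 -0.94  0.8 ] 0.04
[0.0015 0.0042 0.0717]
```

View pics/z10.png

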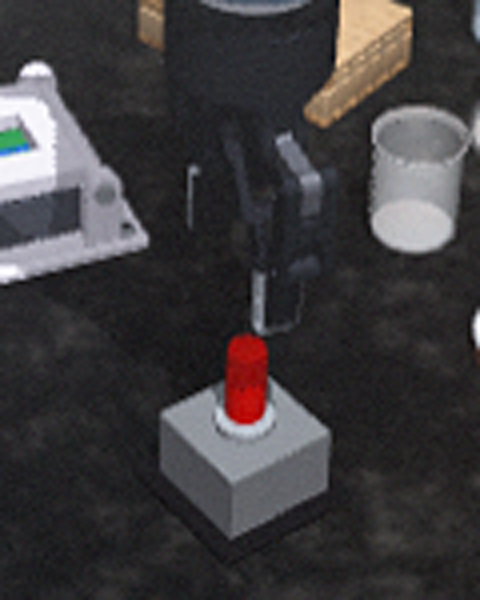

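{"method": "servo_tool", "body": {"moves": [{"dx":0.0015,"dy":0.0042,"dz":0.0,"turn":0,"claw":0.8},{"dx":0.0015,"dy":0.0042,"dz":0.025,"turn":0,"claw":0.8},{"dx":0.0015,"dy":0.0042,"dz":0.05,"turn":0,"claw":0.8},{"dx":0.0015,"dy":0.0042,"dz":0.066,"turn":0,"claw":0.8},{"dx":0.0015,"dy":0.0042,"dz":0.071,"turn":0,"claw":0.8},{"dx":0.0015,"dy":0.0042,"dz":0.071,"turn":0,"claw":0.8},{"dx":0.0015,"dy":0.0042,"dz":0.071,"turn":0,"claw":0.6}]}}

```text
t: 6.97
ee_pos: [0.4945, -0.2861, 0.0707]
tool_rot: [3.107, -0.464, 0.001]
ft_force: [0.0, -0.8, 1.5]
finger_gap: 0.677
```

Run:
```python
from h import *
c=grab('scene','scene9');t=grab('top','top9')
s=state();print(s['ee_pos'].round(4),s['ft_force'].round(2),turnto(-17),to([.4934,-.2845,.069]))
f=c['frame'][:,:,::-1]
cv2.imwrite('pics/z11.png',cv2.resize(f[260:360,310:410],None,fx=5,fy=5,interpolation=cv2.INTER_CUBIC))
```

```text
[ 0.4947 -0.2864  0.0711] [ 0.1  -0.46 -0.56] 0.0 [-0.0018 -0.0014  0.0021]
```

View pics/z11.png

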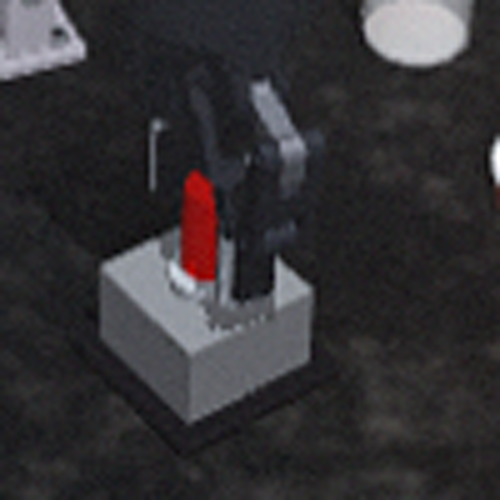

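The fingers straddle the grip, with the pin at (198,230) in the crop. I make a small correction and close.

{"method": "servo_tool", "body": {"squeeze": 60, "moves": [{"dx":-0.0015,"dy":-0.0014,"dz":0.001,"turn":0,"claw":0.5},{"dx":-0.0015,"dy":-0.0014,"dz":0.001,"turn":0,"claw":0.35},{"dx":-0.0015,"dy":-0.0014,"dz":0.001,"turn":0,"claw":0.15},{"dx":-0.0015,"dy":-0.0014,"dz":0.001,"turn":0,"claw":0.0},{"dx":-0.0015,"dy":-0.0014,"dz":0.001,"turn":0,"claw":0.0},{"dx":-0.0015,"dy":-0.0014,"dz":0.001,"turn":0,"claw":0.0},{"dx":-0.0015,"dy":-0.0014,"dz":0.001,"turn":0,"claw":0.0}]}}

```text
t: 7.65
ee_pos: [0.4932, -0.2843, 0.0694]
tool_rot: [3.107, -0.465, 0.001]
ft_force: [-1.2, 0.4, 9.5]
finger_gap: 0.219
```

Run:
```python
from h import *
c=grab('scene','scene10')
s=state();print(s['ee_pos'].round(4),s['ft_force'].round(2),s['wrist_torque'].round(2),s['finger_gap'],turnto(-17))
f=c['frame'][:,:,::-1]
cv2.imwrite('pics/z12.png',cv2.resize(f[260:360,310:410],None,fx=5,fy=5,interpolation=cv2.INTER_CUBIC))
```

```text
[ 0.4932 -0.2843  0.0694] [-1.45  2.72  7.98] [0.34 0.28 0.03] 0.21710132383677289 -0.01
```

View pics/z12.png

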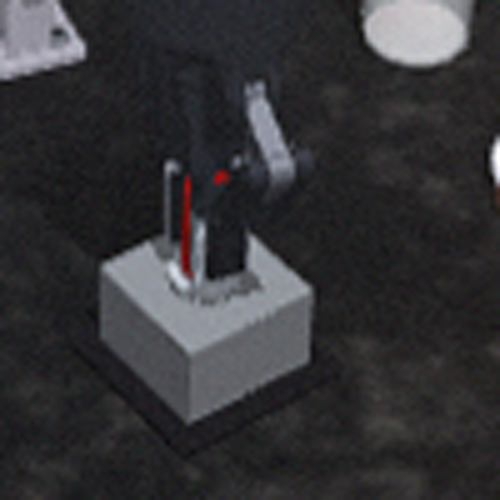

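Gripped: the gap of 0.217 (18.5 mm) fits the 20 mm grip, and the collar underside is 24.4 mm below the TCP. Now I lift straight out.

{"method": "servo_tool", "body": {"moves": [{"dx":0,"dy":0,"dz":-0.005,"turn":0,"claw":0},{"dx":0,"dy":0,"dz":-0.015,"turn":0,"claw":0},{"dx":0,"dy":0,"dz":-0.03,"turn":0,"claw":0},{"dx":0,"dy":0,"dz":-0.05,"turn":0,"claw":0},{"dx":0,"dy":0,"dz":-0.075,"turn":0,"claw":0},{"dx":0,"dy":0,"dz":-0.09,"turn":0,"claw":0},{"dx":0,"dy":0,"dz":-0.09,"turn":0,"claw":0},{"dx":0,"dy":0,"dz":-0.09,"turn":0,"claw":0}]}}

```text
t: 8.37
ee_pos: [0.4934, -0.2846, 0.16]
tool_rot: [3.106, -0.464, 0.003]
ft_force: [0.4, 0.5, -1.5]
finger_gap: 0.215
```

Run:
```python
from h import *
c=grab('scene','scene11')
s=state();print(s['ee_pos'].round(4),s['ft_force'].round(2),s['finger_gap'],turnto(-17))
print(to([*cl(.1),.16]))
p=s['ee_pos']; q=proj(c,[p-[0,0,.0244],p-[0,0,.0624]]); print(q)
f=c['frame'][:,:,::-1]
cv2.imwrite('pics/z13.png',cv2.resize(f[240:360,290:410],None,fx=5,fy=5,interpolation=cv2.INTER_CUBIC)); print((q-[290,240])*5)
```

```text
[ 0.493  -0.2842  0.159 ] [-0.13  0.15 -1.58] 0.21374147176367125 -0.01
[-0.0987 -0.2572 -0.0011]
[[351.89845383 280.52920208]
 [351.33756401 295.79526074]]
[[309.49226915 202.64601042]
 [306.68782003 278.97630371]]
```

View pics/z13.png

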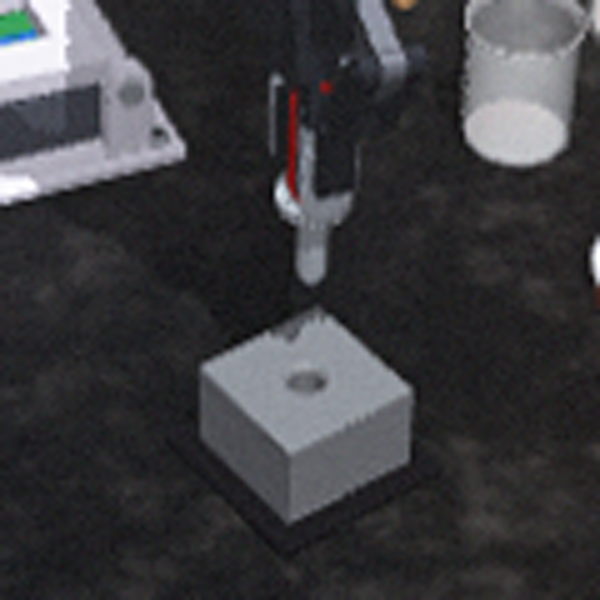

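The pin hangs straight, with its tip seen at (311,282) against a predicted (309,281). The block is empty and unmoved. Now I carry it over the clamp hole.

{"method": "servo_tool", "body": {"moves": [{"dx":-0.01,"dy":-0.025,"dz":0,"turn":0,"claw":0},{"dx":-0.022,"dy":-0.056,"dz":0,"turn":0,"claw":0},{"dx":-0.034,"dy":-0.088,"dz":0,"turn":0,"claw":0},{"dx":-0.046,"dy":-0.12,"dz":0,"turn":0,"claw":0},{"dx":-0.058,"dy":-0.152,"dz":0,"turn":0,"claw":0},{"dx":-0.07,"dy":-0.184,"dz":0,"turn":0,"claw":0},{"dx":-0.082,"dy":-0.214,"dz":0,"turn":0,"claw":0},{"dx":-0.092,"dy":-0.24,"dz":0,"turn":0,"claw":0},{"dx":-0.0985,"dy":-0.257,"dz":0,"turn":0,"claw":0},{"dx":-0.0985,"dy":-0.257,"dz":0,"turn":0,"claw":0},{"dx":-0.0985,"dy":-0.257,"dz":0,"turn":0,"claw":0},{"dx":-0.0985,"dy":-0.257,"dz":0,"turn":0,"claw":0}]}}

```text
t: 9.42
ee_pos: [0.4739, -0.01, 0.1583]
tool_rot: [3.107, -0.464, -0.002]
ft_force: [0.4, -0.6, -1.1]
finger_gap: 0.217
```

Run:
```python
from h import *
c=grab('scene','scene12')
s=state();print(s['ee_pos'].round(4),s['ft_force'].round(2),s['finger_gap'],turnto(-17))
print(to([*cl(.1),.13]))
p=s['ee_pos']; q=proj(c,[p-[0,0,.0244],p-[0,0,.0624],[.4742,-.0095,.056]])
f=c['frame'][:,:,::-1]
cv2.imwrite('pics/z14.png',cv2.resize(f[190:290,220:320],None,fx=6,fy=6,interpolation=cv2.INTER_CUBIC)); print((q-[220,190])*6+2.5)
```

```text
[ 0.474  -0.0103  0.1584] [ 0.55 -0.19  0.05] 0.21983824440307898 -0.04
[-0.0004 -0.0008  0.0284]
[[259.29810777 179.35452159]
 [266.06387773 265.53002368]
 [272.2827015  351.66019315]]
```

View pics/z14.png

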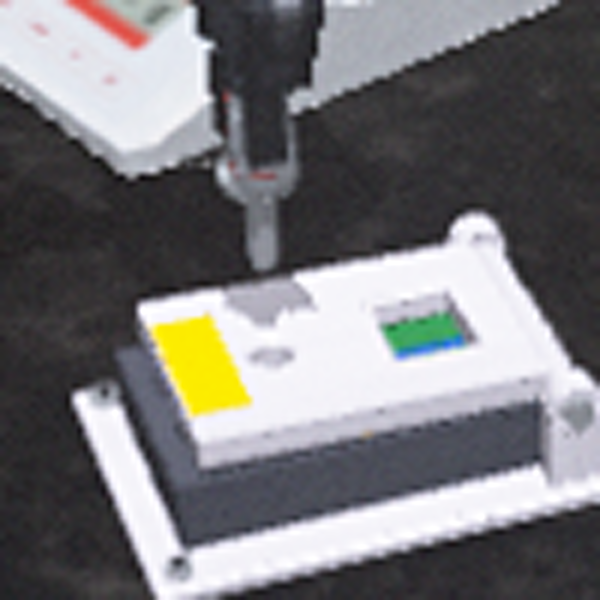

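The tip at (262,267) in the crop is above the hole at (271,356), within about 1 mm of the prediction. I descend into the upper hole.

{"method": "servo_tool", "body": {"moves": [{"dx":0,"dy":-0.0005,"dz":0.012,"turn":0,"claw":0},{"dx":0,"dy":-0.0005,"dz":0.026,"turn":0,"claw":0},{"dx":0,"dy":-0.0005,"dz":0.035,"turn":0,"claw":0},{"dx":0,"dy":-0.0005,"dz":0.039,"turn":0,"claw":0},{"dx":0,"dy":-0.0005,"dz":0.042,"turn":0,"claw":0},{"dx":0,"dy":-0.0005,"dz":0.045,"turn":0,"claw":0},{"dx":0,"dy":-0.0005,"dz":0.048,"turn":0,"claw":0},{"dx":0,"dy":-0.0005,"dz":0.051,"turn":0,"claw":0},{"dx":0,"dy":-0.0005,"dz":0.051,"turn":0,"claw":0}]}}

```text
t: 10.22
ee_pos: [0.4741, -0.0093, 0.1075]
tool_rot: [-3.107, 0.465, 0.0]
ft_force: [0.3, -0.6, -0.8]
finger_gap: 0.215
```

Run:
```python
from h import *
c=grab('scene','scene13')
s=state();print(s['ee_pos'].round(4),s['ft_force'].round(2),s['wrist_torque'].round(2),s['finger_gap'],to([*cl(.1),.0764]))
f=c['frame'][:,:,::-1]
cv2.imwrite('pics/z15.png',cv2.resize(f[190:290,220:320],None,fx=6,fy=6,interpolation=cv2.INTER_CUBIC))
```

```text
[ 0.4742 -0.0092  0.1077] [-0.28 -0.31 -1.15] [-0.05  0.   -0.02] 0.21705849165006247 [-0.0003  0.0003  0.0313]
```

View pics/z15.png

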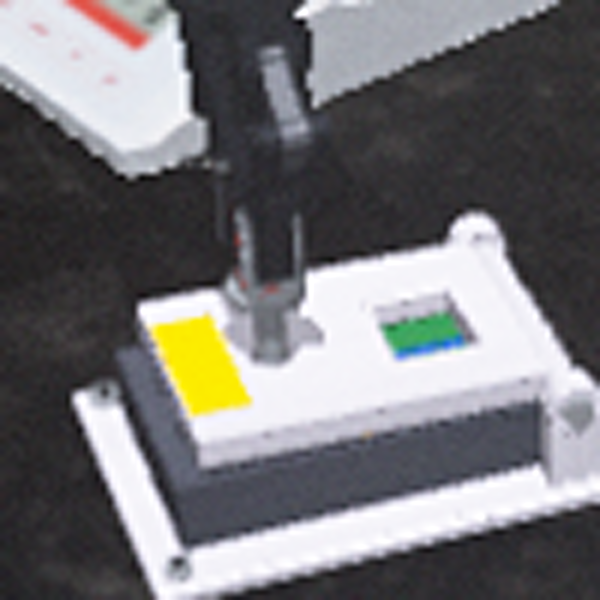

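The tip is in the upper hole with no contact force. I go on in steps to TCP z ≈ 0.09.

{"method": "servo_tool", "body": {"moves": [{"dx":0,"dy":0,"dz":0.003,"turn":0,"claw":0},{"dx":0,"dy":0,"dz":0.006,"turn":0,"claw":0},{"dx":0,"dy":0,"dz":0.009,"turn":0,"claw":0},{"dx":0,"dy":0,"dz":0.012,"turn":0,"claw":0},{"dx":0,"dy":0,"dz":0.012,"turn":0,"claw":0}]}}

```text
t: 10.68
ee_pos: [0.474, -0.0091, 0.0952]
tool_rot: [-3.107, 0.465, 0.001]
ft_force: [0.5, 1.8, -1.3]
finger_gap: 0.218
```

{"method": "servo_tool", "body": {"moves": [{"dx":0,"dy":0,"dz":0.003,"turn":0,"claw":0},{"dx":0,"dy":0,"dz":0.006,"turn":0,"claw":0},{"dx":0,"dy":0,"dz":0.009,"turn":0,"claw":0},{"dx":0,"dy":0,"dz":0.012,"turn":0,"claw":0},{"dx":0,"dy":0,"dz":0.014,"turn":0,"claw":0},{"dx":0,"dy":0,"dz":0.015,"turn":0,"claw":0},{"dx":0,"dy":0,"dz":0.015,"turn":0,"claw":0}]}}

```text
t: 11.27
ee_pos: [0.4741, -0.0091, 0.0804]
tool_rot: [-3.107, 0.465, 0.001]
ft_force: [0.8, 4.7, -2.8]
finger_gap: 0.219
```

{"method": "servo_tool", "body": {"moves": [{"dx":0,"dy":-0.0004,"dz":0.001,"turn":0,"claw":0},{"dx":0,"dy":-0.0004,"dz":0.002,"turn":0,"claw":0},{"dx":0,"dy":-0.0004,"dz":0.003,"turn":0,"claw":0},{"dx":0,"dy":-0.0004,"dz":0.0042,"turn":0,"claw":0},{"dx":0,"dy":-0.0004,"dz":0.0042,"turn":0,"claw":0},{"dx":0,"dy":-0.0004,"dz":0.0042,"turn":0,"claw":0}]}}

```text
t: 11.77
ee_pos: [0.474, -0.0089, 0.0764]
tool_rot: [3.107, -0.465, -0.001]
ft_force: [-2.6, 2.2, 2.6]
finger_gap: 0.216
```

{"method": "servo_tool", "body": {"squeeze": 80, "moves": [{"dx":0,"dy":0,"dz":0.0005,"turn":0,"claw":0},{"dx":0,"dy":0,"dz":0.001,"turn":0,"claw":0},{"dx":0,"dy":0,"dz":0.001,"turn":0,"claw":0},{"dx":0,"dy":0,"dz":0.001,"turn":0,"claw":0}]}}

```text
t: 12.1
ee_pos: [0.474, -0.0089, 0.0761]
tool_rot: [3.107, -0.464, 0.0]
ft_force: [-7.0, 3.2, 22.1]
finger_gap: 0.217
```

Run:
```python
from h import *
c=grab('scene','scene14')
s=state();print(s['ee_pos'].round(4),s['ft_force'].round(2),s['wrist_torque'].round(2),s['finger_gap'])
f=c['frame'][:,:,::-1]
cv2.imwrite('pics/z16.png',cv2.resize(f[190:290,220:320],None,fx=6,fy=6,interpolation=cv2.INTER_CUBIC))
```

```text
[ 0.474  -0.0089  0.0761] [-7.14  4.06 23.22] [ 0.58  1.08 -0.03] 0.21212352908381127
```

View pics/z16.png

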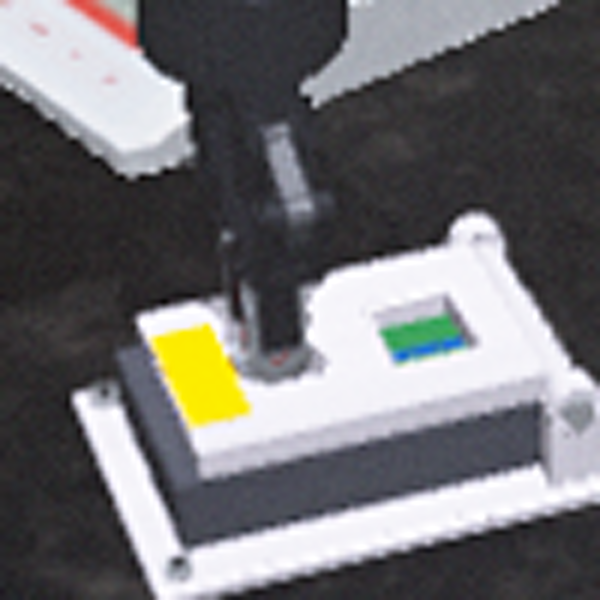

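Run:
```python
from h import *
g=lambda n: cv2.cvtColor(load(n)['frame'],cv2.COLOR_RGB2GRAY)
S=g('scene14')
for reg in [(258,276,248,272),(252,272,262,286)]:
    a,b,c,d=reg; T=cv2.resize(S[a:b,c:d],None,fx=8,fy=8,interpolation=cv2.INTER_CUBIC)
    for n in('scene6','scene12','scene7'):
        G=cv2.resize(g(n)[a-4:b+4,c-4:d+4],None,fx=8,fy=8,interpolation=cv2.INTER_CUBIC)
        r=cv2.matchTemplate(G,T,cv2.TM_CCOEFF_NORMED);_,v,_,l=cv2.minMaxLoc(r);print(n,reg,round(v,3),np.array(l)/8-4)
```

```text
scene6 (258, 276, 248, 272) 0.998 [0. 0.]
scene12 (258, 276, 248, 272) 0.993 [ 0.    -1.625]
scene7 (258, 276, 248, 272) 0.986 [ 0.  -1.5]
scene6 (252, 272, 262, 286) 0.969 [-4.     1.125]
scene12 (252, 272, 262, 286) 0.966 [ 2.125 -1.875]
scene7 (252, 272, 262, 286) 0.898 [-4.  0.]
```

The jaw's front corner matches the pressed-shut picture exactly (0 px shift, against 1.6 px when cracked open). I ease the side force slightly and settle.

{"method": "servo_tool", "body": {"moves": [{"dx":-0.0004,"dy":-0.0002,"dz":0.0002,"turn":0,"claw":0},{"dx":-0.0004,"dy":-0.0002,"dz":0.0002,"turn":0,"claw":0},{"dx":-0.0004,"dy":-0.0002,"dz":0.0002,"turn":0,"claw":0},{"dx":-0.0004,"dy":-0.0002,"dz":0.0002,"turn":0,"claw":0},{"dx":-0.0004,"dy":-0.0002,"dz":0.0002,"turn":0,"claw":0},{"dx":-0.0004,"dy":-0.0002,"dz":0.0002,"turn":0,"claw":0}]}}

```text
t: 12.65
ee_pos: [0.474, -0.0088, 0.0761]
tool_rot: [3.107, -0.464, 0.001]
ft_force: [-7.7, 0.6, 24.4]
finger_gap: 0.213
```

Run:
```python
from h import *
c=grab('scene','scene15');t=grab('top','top15')
s=state();print(s['t'],s['ee_pos'].round(4),s['ft_force'].round(2),s['finger_gap'])
g=lambda n: cv2.cvtColor(load(n)['frame'],cv2.COLOR_RGB2GRAY)
a,b,c,d=(258,276,248,272);T=cv2.resize(g('scene15')[a:b,c:d],None,fx=8,fy=8,interpolation=cv2.INTER_CUBIC)
G=cv2.resize(g('scene6')[a-4:b+4,c-4:d+4],None,fx=8,fy=8,interpolation=cv2.INTER_CUBIC)
_,v,_,l=cv2.minMaxLoc(cv2.matchTemplate(G,T,cv2.TM_CCOEFF_NORMED));print(v,np.array(l)/8-4)
```

```text
12.75 [ 0.474  -0.0088  0.0761] [-6.8   0.55 25.7 ] 0.2123088286119593
0.9983010292053223 [0. 0.]
```

View pics/top15.png

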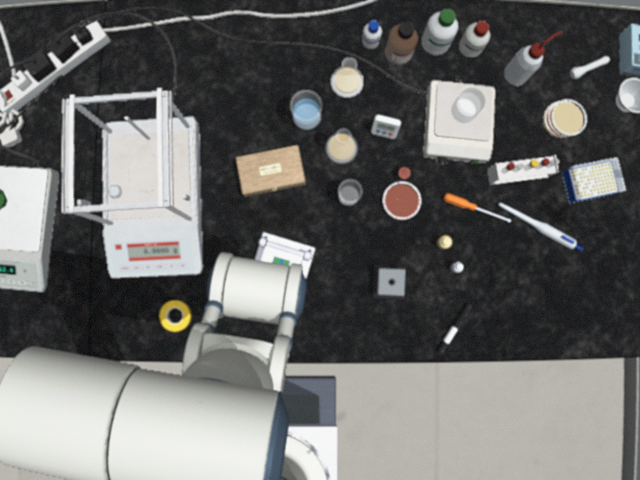

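The top view shows all the bystanders where they were and the block empty at (391,282). Everything holds, so I hand in.

```bash
python3 -c "
from bench import *
print(finish_job())"
```

```text
the job is handed in; nothing more can be done
None
```

I closed the clamp in the order asked and handed the job in at about 12.8 s of the 58 s, still gripping the pin and pressing it down. No verdict is reported.

- **Closing the jaw:** With the pin still in its block, I swung the jaw over and pressed it by the yellow pad to its stop. The force reached 28 N and the motion went stiff. On release the jaw sprang back a crack.
- **Locking pin:** I took the pin from the block and pushed it through both holes until its collar pressed the jaw shut.

**Last checks that agreed:**
- The TCP was at z = 0.0761 m, against 0.0764 m expected with the pin fully home.
- The pin was pressing down with about 25 N (10 N needed at the hole).
- The jaw's front corner matched the pressed-shut picture exactly, while the cracked-open pictures differed by 1.5–1.6 pixels.
- The finger opening was steady at 0.21, and the fingertips, at about 65 mm, were well above the jaw's 52 mm top.
- The top view showed the bystanders where they started.

**Checks that did not come out clean:**
- A side force of about 7 N on the pin remained, and a small correction did not remove it.
- A second image comparison, in a region partly hidden or shaded by the gripper, gave unusable matches. I ignored it.

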